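Load the tube mixer and dial its speed

TASK

Take the tube block out of its purple stand by its two ends, set it down upright on the blue mat, let go, and take it again by its long sides to load it flat into the metal cradle of the white mixer; do not drop it. Then roll the mixer's orange thumbwheel until its red line is level with the green line beside it, without turning the green one, and leave the other things on the bench where they are.

Things in the scene. Friction and masses are not known exactly. Their poses are not given: they have to be found in the camera images.
- block: Aluminium tube block, loose: 62 mm long (its x) x 34 mm wide (its y) x 42 mm high, with 8 low caps (red, yellow; 3 mm proud) on top, about 0.25 kg. Origin at the centre of its underside, z up. In the stand only its ends can be taken (closing along its x over 62 mm); in the cradle only its long sides (closing along its y over 34 mm) leave room for fingers.
- stand: Purple storage stand, fixed: a grey base plate 90 x 60 x 4 mm with two purple walls along its x, 50 mm long, 8 mm thick, tops 46 mm above the bench, inner gap 41 mm. Origin at the centre of its underside. The block starts between the walls on the 4 mm base, its x along the stand's x, its ends sticking out 6 mm past the walls.
- mat: Blue square mat, fixed, 120 x 120 x 3 mm, for putting things down. Origin at the centre of its underside.
- mixer: White tube mixer, fixed: 150 mm (its x) x 230 mm (its y) x 55 mm high; top panel 55 mm above the bench. Origin at the centre of its underside. Its +y half carries the cradle, its -y half the thumbwheel and its window.
- cradle (a point): Centre of the cradle's floor, 55 mm above the bench, at (0, 57.5) mm in the mixer's x, y; axes as the mixer's. Two aluminium end walls across x, 42 mm high, 8 mm thick, 70 mm apart inside; two lips along x, 3 mm high, 4 mm thick, 44 mm apart inside. The loaded block stands here upright, its x along the mixer's x, either way round.
- wheel_top (a point): Topmost point of the ribbed orange thumbwheel, 63 mm above the bench, 8 mm above the panel, at (0, -85) mm in the mixer's x, y; axes as the mixer's. Radius 28 mm, 9 mm wide, axle along the mixer's y, in a slot 46 x 13 mm. It is sprung: it yields up to 5 mm down, 1.5 N per mm. Press 2 to 3 mm with a shut fingertip and stroke up to 20 mm along x: friction rolls it. It stays as left.
- wheel (a joint): Angle of the thumbwheel, -1.0 to 1.1 rad; 0 when the red mark is on top; grows as the top of the wheel is rolled towards the mixer's +x, about 1 rad per 28 mm of fingertip stroke without slip. It always starts to the -x side of the green mark.
- red_mark (a point): Red line on the rim of the white drum that turns with the thumbwheel: radius 25 mm, 10 mm wide, 32 mm to the +y side of the wheel on the same axle (axle 35 mm above the bench), seen in a window 46 x 26 mm. The point lies on the rim; its x is along the rim, its z away from the axle, its y the mixer's y.
- green_mark (a point): Green line on the rim of a like grey set ring next to the drum, same radius and axle line, 11.5 mm further to +y; axes in the same way. It marks the wanted speed; the ring is stiff (about 24 N at its rim) and is not to be turned. The setting is right when red and green lines stand at the same angle about the axle.
- bottle: Bystander: amber bottle with a blue cap, 60 mm in diameter, 130 mm tall, loose; origin at the centre of its underside.
- tipbox: Bystander: yellow and orange tip box, 85 x 115 x 58 mm, loose; origin at the centre of its underside.
- jar: Bystander: glass jar with a white cap, 56 mm in diameter, 70 mm tall, loose; origin at the centre of its underside.
Not all that is in view belongs to the job. What is shaped like the block but brown is not meant.

How it is judged:
On the way, in this order (a step that is already met when the one before it is completed fails the run):
1. the block has been set down upright on the blue mat and let go (x of block in the frame of mat between -0.05 and 0.05 m and y of block in the frame of mat between -0.05 and 0.05 m and z of block in the frame of mat between -0.008 and 0.008 m and angle between block's own z axis and vertical below 0.06 rad and linear speed of block below 0.02 m/s and contact force between the fingers and block below 0.1 N), for 0.2 s.
2. the block stands flat in the cradle, let go (x of block in the frame of cradle between -0.007 and 0.007 m and y of block in the frame of cradle between -0.009 and 0.009 m and z of block in the frame of cradle between -0.004 and 0.004 m and angle between block's own z axis and vertical below 0.06 rad and angle between the x axis of block and the x axis of mixer, either way round below 0.2 rad and linear speed of block below 0.02 m/s and contact force between the fingers and block below 0.1 N), for 0.2 s.
3. the thumbwheel has been rolled until the red line is level with the green line (angle between the x axis of red_mark and the x axis of green_mark, either way round below 0.1 rad and velocity of joint wheel between -0.05 and 0.05 rad/s), for 0.2 s.
At the end, for the whole second after the job is handed in: The block stands upright and flat in the cradle (within 7 mm along and 9 mm across of its centre, within 4 mm of its floor, its length along the mixer's x within 0.2 rad), released and at rest; the red line is within 0.1 rad (2.5 mm along the rim) of the green line and the wheel is still (all of step 2 and all of step 3); the robot touches nothing.
It fails at once if the block was dropped (falling free faster than 0.6 m/s, a drop of about 2 cm) (contact force between the fingers and block below 0.1 N and linear speed of block above 0.6 m/s).
It fails at once if the green set ring was turned (distance of green_mark from where it was at the start of the episode above 0.003 m).
It fails at once if the bottle was knocked over or pushed more than 30 mm (distance of bottle from where it was at the start of the episode above 0.03 m or angle between bottle's own z axis and vertical above 0.5 rad).
It fails at once if the tip box was knocked over or pushed more than 30 mm (distance of tipbox from where it was at the start of the episode above 0.03 m or angle between tipbox's own z axis and vertical above 0.5 rad).
It fails at once if the jar was knocked over or pushed more than 30 mm (distance of jar from where it was at the start of the episode above 0.03 m or angle between jar's own z axis and vertical above 0.5 rad).
It also fails if it takes over 64 s, if anything falls off the work surface, if the arm or the gripper's body presses on something with over 40 N, if the wrist force passes 120 N, or if a joint passes its speed limit or range.

ROBOT

A 6-joint arm with a two-finger parallel gripper is mounted at the origin on the work surface. World frame = base frame: x ahead of the robot, y to its left, z up, the work surface at z = 0. Lengths are in m, angles in rad, forces in N, time in s.
With the tool pointing down it reaches from about 0.325 to 0.75 m from the base axis. Payload 7.6 kg.
Tool frame: the origin (TCP) lies between the finger pads; the fingertips stand 19 mm ahead of it and the grasp point (between the pads) is the TCP; z points along the fingers, y is the line along which they close (so a half turn about z gives the same grasp; the last joint's range is limited). The gripper opens to 85 mm and grips with 20 to 120 N. Pads are 22 mm wide; open, the fingers measure 114 mm over their backs; the gripper's body (76 mm by 85 mm) begins 54 mm behind the grasp point. The pads swing forward as they close: fully open they stand 13 mm farther back than shut.
Start: joints at [-1.315, 0.052, 1.401, -0, 1.689, -0.07], TCP at [0.168, -0.497, 0.25] pointing down, gripper open.
Joint ranges: [-2.9, 2.9], [-0.91, 2.17], [0.12, 2.37], [-1.06, 4.2], [0.26, 2.73], [-2.93, 2.93]. Speed limits (rad/s): [2.57, 2.57, 3.01, 3.14, 3.14, 3.14].

INTERFACE

Orientations are given as a unit quaternion [x, y, z, w].
In Python, from cell import goto, move_l, set_joints, set_gripper, pause, inverse_kinematics, sense, read_camera, Unreachable, close_job, outline_of gives the robot as it stands. Calls block until the motion is done:
- goto(position, orientation): joint-space move of the TCP to a pose.
- move_l(position, attitude=None, feed=0.15): straight line of the TCP; attitude=None keeps the orientation; feed is the mean speed in m/s.
- set_joints(angles): joint-space move.
- set_gripper(opening, f_grip=None): finger opening in m; f_grip is the grip in N (None keeps the last); returns when the fingers have stopped.
- pause(seconds).
- inverse_kinematics(position, orientation): joint angles nearest the present ones, or None.
- sense(): the state.
- read_camera(name): name is "scene" or "side" or "wrist"; returns a dict with "color" (480x640x3 uint8, red, green, blue), "fx", "fy", "cx", "cy" (pixels), "R" (3x3) and "t" (3): a world point X has camera coordinates R X + t; the wrist camera has in their place "hand_eye" (4x4, takes a point from camera to tool coordinates, whose origin is the TCP and whose axes are the flange's). Camera axes: x right, y down, z forward; pixel columns grow to the right and rows downward; lengths in m; the calibration is good to about 2 mm. A picture is of the moment at which its call begins: read the wrist's pose just before it. There is no depth.
A pose or a line that the arm cannot do raises Unreachable and nothing moves.
- close_job(): hands the job in; it is judged then, once.
Trained networks look in a picture, given as the dict that the camera call returned (one of the last four; its "shot" number tells which), for a name from the list of things; names that differ only in an ending like _2 or _b are one class to them, and where a whole thing is asked for, a point or a joint stands for the part that bears it (a point fixed in the world has none). Each returns a list of dicts, best first, with "conf" (0 to 1); they miss things now and then, are a little off and sometimes report something else, mostly with a low value. They report only what shows in the picture. A call takes as long as a camera call. They do not tell look-alikes from the thing itself.
- outline_of(picture, name): "region" (480x640 bool, what is visible of it) and "at" ([column, row] in pixels, amid what is visible of it).
The state is a dict: "time_s": time; "q": joint angles; "joint_vel": joint speeds; "tau": joint torques, N m; "ee_pos": TCP position; "tcp_rot": TCP orientation; "contact_force": force on the tool from outside, world axes, zero at the start; "moment": the same for the moment, N m; "width": finger opening in m; "finger_force": force on a finger pad.
Only numpy, scipy, OpenCV 4.12 (cv2) and the standard library are available. Lean on these libraries where they do the work, as an engineer would, in place of code of your own. Each camera call takes 0.05 s, during which the arm holds its last target. There are 200 camera calls.

## Working session

There is one attempt and no reset: what is moved stays moved. The work goes in short steps, each a Python script; the robot and the scene stay as the last script left them, time stands still between calls to the robot, and variables do not carry over. Pictures are saved under pics/ and viewed, at most 10 in all, crops included, and the job is handed in when it is done.

```bash
mkdir -p pics; ls; python3 - <<'E'
from cell import *
import cv2,numpy as np
s=sense();print(s)
ims=[]
for n in("scene","side"):
    p=read_camera(n);ims.append(p["color"])
    print(n,p["fx"],p["fy"],p["cx"],p["cy"],p["R"],p["t"])
    for k in("block","stand","mat","mixer","wheel","bottle","tipbox","jar"):
        print(k,[(round(d["conf"],2),np.round(d["at"]).tolist(),int(d["region"].sum())) for d in outline_of(p,k)[:3]])
cv2.imwrite("pics/scene.png",ims[0][:,:,::-1]);cv2.imwrite("pics/side.png",ims[1][:,:,::-1])
E
```

```text
pics
{'time_s': 0.0, 'q': array([-1.31529941e+00,  5.28582419e-02,  1.40173730e+00,  2.03990955e-05,
        1.68856332e+00, -7.02915713e-02]), 'joint_vel': array([ 3.68519776e-04, -4.51900960e-04, -1.05945304e-03,  4.59582723e-04,
        2.29014048e-03, -4.88387992e-05]), 'tau': array([ 6.61904651e-04, -3.81664145e+01, -3.60185909e+01, -5.63651525e-06,
        6.17233876e-03, -7.16236116e-06]), 'ee_pos': array([ 0.16799354, -0.49711822,  0.2494548 ]), 'tcp_rot': array([ 9.86761548e-01,  1.62175936e-01, -6.23274026e-05, -7.80684499e-04]), 'contact_force': array([-0.68521458, -0.33203174, -0.42796336]), 'moment': array([-0.04049334,  0.04177   , -0.08442206]), 'finger_force': 0.0, 'width': 0.08550114535636535}
scene 533.0154664041036 533.0154664041036 313.85449321643824 236.46392591091347 [[ 0.36422728  0.93122633  0.01249077]
 [ 0.73442495 -0.27895411 -0.61871205]
 [-0.5726766   0.23452534 -0.78551854]] [-0.16026945 -0.33505367  1.50765457]
block [(0.92, [347.0, 177.0], 565), (0.77, [361.0, 213.0], 487), (0.25, [269.0, 291.0], 8299)]
stand [(0.9, [360.0, 225.0], 481)]
mat [(0.88, [4
[... 166 characters left out ...]
 [265.0, 292.0], 8431)]
tipbox [(0.63, [469.0, 263.0], 2536)]
jar [(0.56, [120.0, 266.0], 845), (0.32, [244.0, 292.0], 141)]
side 587.629075090529 587.629075090529 321.95480543774295 247.96688028527748 [[-0.84058513 -0.54146848  0.01511718]
 [-0.37235702  0.55733465 -0.74211073]
 [ 0.39340424 -0.62943623 -0.67010681]] [0.42420124 0.2516375  1.28280471]
block [(0.86, [356.0, 337.0], 739), (0.78, [316.0, 303.0], 440)]
stand [(0.76, [314.0, 314.0], 564)]
mat [(0.89, [255.0, 376.0], 2602)]
mixer [(0.97, [330.0, 224.0], 4570)]
wheel [(0.59, [350.0, 199.0], 35)]
bottle [(0.83, [233.0, 262.0], 963)]
tipbox [(0.72, [199.0, 308.0], 2314)]
jar [(0.79, [431.0, 193.0], 487), (0.59, [314.0, 315.0], 562)]
```

View pics/scene.png

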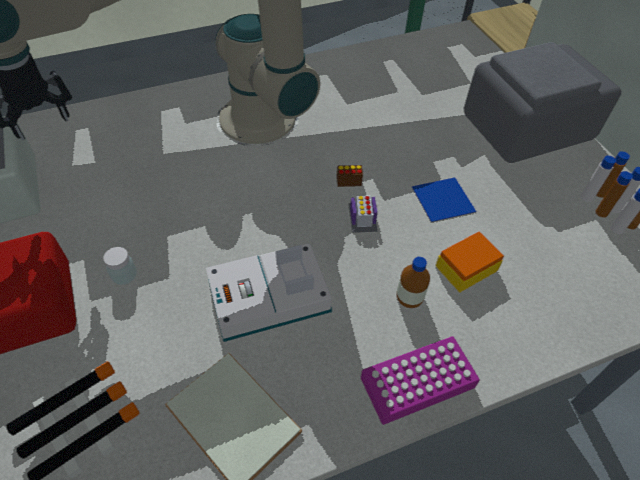

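View pics/side.png

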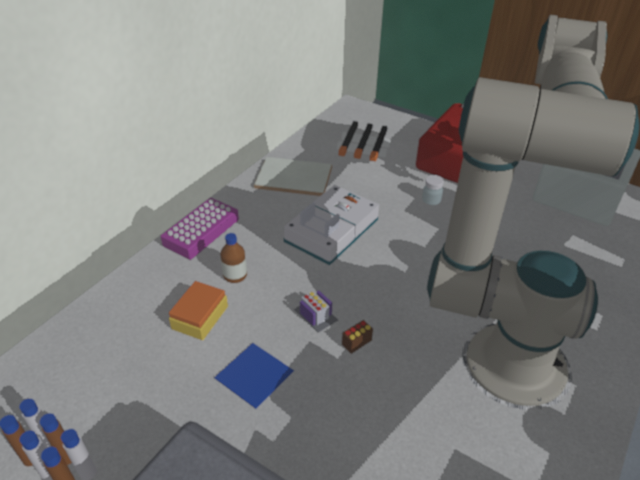

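The block in its stand is at scene (361,213) and side (316,303). The brown decoy is at scene (347,177). The mixer is at scene (266,291) with its wheel at the left, and the mat is at scene (440,200). Next I'll work out rough positions and look from above with the wrist camera.

```bash
cat > h.py <<'E'
from cell import *
import cv2,numpy as np
from scipy.spatial.transform import Rotation as Ro
def q(psi): return [np.cos(psi/2),np.sin(psi/2),0,0]   # tool down; tool x at psi, closing line at psi+90deg
def cam(name):
    s=sense();p=read_camera(name)
    if "hand_eye" in p:
        T=np.eye(4);T[:3,:3]=Ro.from_quat(s["tcp_rot"]).as_matrix();T[:3,3]=s["ee_pos"]
        C=T@np.array(p["hand_eye"]);p["R"]=C[:3,:3].T;p["t"]=-p["R"]@C[:3,3]
    return p
def ray(p,uv,z):
    uv=np.atleast_2d(np.asarray(uv,float))
    d=np.c_[(uv[:,0]-p["cx"])/p["fx"],(uv[:,1]-p["cy"])/p["fy"],np.ones(len(uv))]@p["R"]
    c=-p["R"].T@p["t"];return c+d*((z-c[2])/d[:,2])[:,None]
def proj(p,X):
    x=np.atleast_2d(X)@p["R"].T+p["t"];return np.c_[p["fx"]*x[:,0]/x[:,2]+p["cx"],p["fy"]*x[:,1]/x[:,2]+p["cy"]]
def save(p,n): cv2.imwrite(f"pics/{n}.png",p["color"][:,:,::-1])
E
python3 - <<'E'
from h import *
np.set_printoptions(precision=3,suppress=True)
sc=cam("scene");sd=cam("side")
P={}
for k,a,b,z in(("block",(361,213),(316,303),.03),("mat",(440,200),(255,376),.003),("mixer",(266,291),(330,224),.04),("wheel",(241,289),(350,199),.06),("bottle",(414,283),(233,262),.065),("tipbox",(469,263),(199,308),.04),("jar",(120,265),(431,193),.04),("decoy",(347,177),(356,337),.03)):
    P[k]=(ray(sc,a,z)[0]+ray(sd,b,z)[0])/2;print(k,ray(sc,a,z)[0],ray(sd,b,z)[0])
w=cam("wrist");print(w["hand_eye"],w["fx"])
for n,k in(("wb","block"),("wm","mixer")):
    g=P[k].copy()
    # put camera over it: camera offset in tool frame
    psi=0 if k=="mixer" else 0
    off=Ro.from_quat(q(psi)).as_matrix()@np.array(w["hand_eye"])[:3,3]
    t=[g[0]-off[0],g[1]-off[1],.30 if k=="block" else .36]
    try: goto(t,q(psi))
    except Unreachable: print("unr",t); continue
    pause(.2);p=cam("wrist");save(p,n);np.save(n+".npy",{k2:p[k2] for k2 in("R","t","fx","fy","cx","cy")},allow_pickle=True)
    for m in("block","stand","mixer","wheel","red_mark","green_mark","mat"):
        print(m,[(round(d["conf"],2),np.round(d["at"]).tolist(),int(d["region"].sum())) for d in outline_of(p,m)[:3]])
print(sense()["time_s"])
E
```

```text
block [0.45  0.115 0.03 ] [0.447 0.116 0.03 ]
mat [0.46  0.327 0.003] [0.453 0.342 0.003]
mixer [ 0.582 -0.163  0.04 ] [ 0.566 -0.134  0.04 ]
wheel [ 0.572 -0.211  0.06 ] [ 0.565 -0.235  0.06 ]
bottle [0.687 0.123 0.065] [0.669 0.142 0.065]
tipbox [0.671 0.27  0.04 ] [0.655 0.284 0.04 ]
jar [ 0.408 -0.434  0.04 ] [ 0.401 -0.411  0.04 ]
decoy [0.33  0.131 0.03 ] [0.318 0.152 0.03 ]
[[ 0.    -0.948 -0.319  0.083]
 [ 1.     0.     0.001  0.   ]
 [-0.001 -0.319  0.948 -0.124]
 [ 0.     0.     0.     1.   ]] 332.9594898643661
block [(0.8, [302.0, 232.0], 1727), (0.77, [312.0, 129.0], 1895)]
stand [(0.58, [329.0, 132.0], 1998)]
mixer [(0.82, [554.0, 39.0], 14314)]
wheel []
red_mark []
green_mark []
mat [(0.67, [135.0, 110.0], 11071)]
block [(0.81, [139.0, 293.0], 1723)]
stand [(0.67, [147.0, 215.0], 1603)]
mixer [(0.74, [328.0, 117.0], 24278), (0.38, [394.0, 128.0], 626)]
wheel [(0.8, [394.0, 127.0], 712)]
red_mark [(0.82, [396.0, 126.0], 740)]
green_mark [(0.53, [362.0, 125.0], 337)]
mat [(0.74, [19.0, 209.0], 2873)]
5.6917
```

View pics/wb.png

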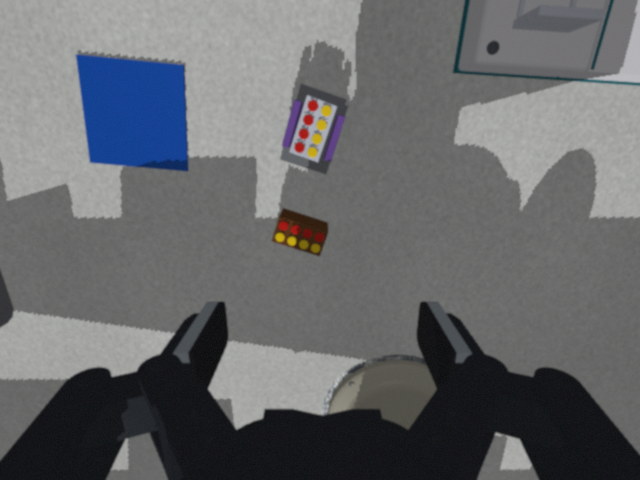

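View pics/wm.png

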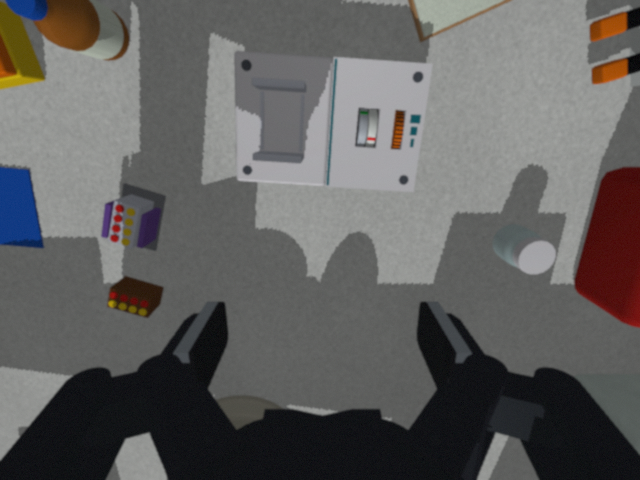

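The block in its stand is at wb (313,129) with its long axis leaning about 20° off image-up, and the decoy is at wb (300,232). In wm the mixer screws are at (247,65), (418,77), (404,180) and (247,170). The wheel is at (398,129), the red line is low in the window and the green one high. Next I'll take a close look at the block and grasp it.

```bash
cat >> h.py <<'E'
def caps(p,z,near):
    """block xy and axis angle from its red/yellow caps, plane z, caps within 45 mm of near"""
    h=cv2.cvtColor(p["color"],cv2.COLOR_RGB2HSV)
    m=((h[...,0]<33)|(h[...,0]>172))&(h[...,1]>130)&(h[...,2]>90)
    m=cv2.morphologyEx(m.astype(np.uint8),cv2.MORPH_OPEN,np.ones((3,3)))
    v,u=np.nonzero(m);X=ray(p,np.c_[u,v],z)[:,:2]
    X=X[np.linalg.norm(X-near[:2],axis=1)<.045]
    (c,wh,a)=cv2.minAreaRect((X*1000).astype(np.float32))
    w,V=np.linalg.eigh(np.cov(X.T));d=V[:,1]
    a=np.radians(a if wh[0]>wh[1] else a+90)
    f=lambda t:(t+np.pi/2)%np.pi-np.pi/2
    return np.array(c)/1000,f(a),f(np.arctan2(d[1],d[0])),len(X),wh
def look_at(x,y,z,psi,dist=.0):
    he=np.array(cam("wrist")["hand_eye"]);R=Ro.from_quat(q(psi)).as_matrix()
    o=R@he[:3,3];a=R@he[:3,2];h=z+o[2]-.05
    s=o+a*(h/-a[2]);goto([x-s[0],y-s[1],z],q(psi));pause(.25);return cam("wrist")
E
python3 - <<'E'
from h import *
np.set_printoptions(precision=4,suppress=True)
w=np.load("wm.npy",allow_pickle=True).item()
S=ray(w,[(247,65),(418,77),(404,180),(247,170)],.055)
print(S,S.mean(0),[np.linalg.norm(S[i]-S[i-1]) for i in range(4)])
print("wheel",ray(w,[(398,129)],.06))
p=look_at(.448,.115,.16,1.2);save(p,"close")
c,a,b,n,wh=caps(p,.049,[.448,.115]);print(c,a,b,n,wh)
for k in("block","stand"):
    print(k,[(round(d["conf"],2),ray(p,d["at"],.04)[0]) for d in outline_of(p,k)[:2]])
E
```

```text
[[ 0.6402 -0.0601  0.055 ]
 [ 0.628  -0.2595  0.055 ]
 [ 0.5076 -0.2528  0.055 ]
 [ 0.5199 -0.0518  0.055 ]] [ 0.5739 -0.1561  0.055 ] [np.float64(0.12054467770703206), np.float64(0.199772641195663), np.float64(0.1205545707587047), np.float64(0.20141841408093394)]
wheel [[ 0.5701 -0.2394  0.06  ]]
[0.4443 0.1256] -0.3465462336915417 -0.33660163813467925 1241 (25.396108627319336, 54.81188201904297)
block [(0.98, array([0.332, 0.147, 0.04 ])), (0.84, array([0.4439, 0.1254, 0.04  ]))]
stand [(0.77, array([0.4505, 0.1451, 0.04  ]))]
```

View pics/close.png

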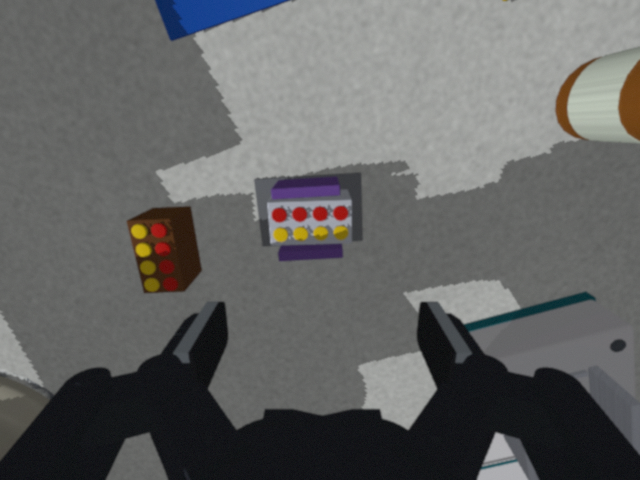

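The close view shows the block at (310,221) with eight caps, centred in the stand, and the decoy is clear of the fingers. I'll grasp it by the ends and carry it to the mat.

```bash
python3 - <<'E'
from h import *
np.set_printoptions(precision=4,suppress=True)
b=np.array([.4443,.1256]);psi=-.34+np.pi/2
set_gripper(.085,40)
goto([*b,.12],q(psi));move_l([*b,.030],feed=.12)
pause(.2);print(sense()["contact_force"])
set_gripper(.05,40);s=sense();print(s["width"],s["finger_force"],s["ee_pos"])
move_l([*b,.036],feed=.03);move_l([*b,.12],feed=.12)
s=sense();print(s["width"],s["finger_force"],s["contact_force"])
assert .055<s["width"]<.068
m=np.array([.457,.334])
move_l([*m,.12],q(np.pi/2),feed=.15)
p=cam("wrist");save(p,"held")
print([(round(d["conf"],2),ray(p,d["at"],.003)[0]) for d in outline_of(p,"mat")[:2]],caps(p,.139,m))
print(sense()["time_s"])
E
```

```text
[ 0.3868  0.3216 -0.4587]
0.06137704202725111 45.52959322929382 [0.4445 0.1257 0.0304]
0.0615791245146095 44.74986255168915 [-0.0243 -1.0026 -3.3366]
[(0.65, array([0.4589, 0.3589, 0.003 ]))] (array([0.4581, 0.334 ]), np.float64(-0.0010033459406866285), np.float64(0.0003819344717772566), 4835, (26.165111541748047, 55.43561553955078))
12.1833
```

View pics/held.png

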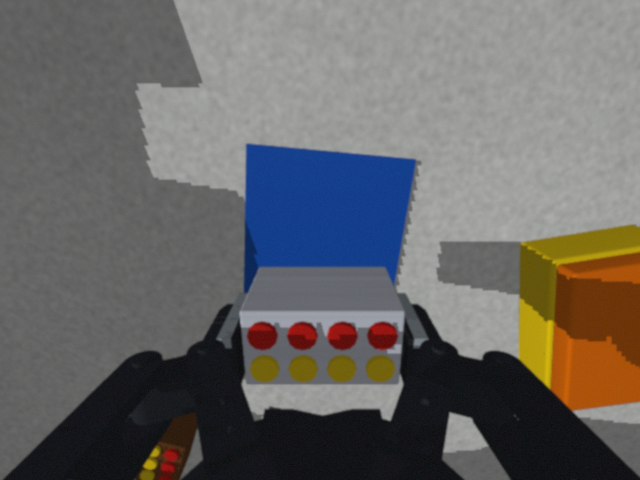

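The block is held level and centred over the mat's near edge. I'll place it at the mat centre, computed from the mat corners in wb.

```bash
python3 - <<'E'
from h import *
np.set_printoptions(precision=4,suppress=True)
w=np.load("wb.npy",allow_pickle=True).item()
M=ray(w,[(78,54),(184,65),(188,170),(92,162)],.003);print(M[:,:2])
F=ray(cam("wrist"),[(247,145),(417,160)],.003);print(F[:,:2])
m=M[:,:2].mean(0);print(m)
assert np.linalg.norm(m-[.457,.334])<.03
move_l([*m,.12],feed=.15);move_l([*m,.036],feed=.1)
f0=sense()["contact_force"][2]
z=.036
while z>.0265:
    z-=.001;move_l([*m,z],feed=.03)
    if sense()["contact_force"][2]-f0>2.5: break
print("z",z,sense()["contact_force"])
set_gripper(.085);pause(.3)
move_l([*m,.13],feed=.15)
p=look_at(*m,.16,np.pi/2)
c,a,b,n,wh=caps(p,.048,m);print("block",c,a,b,n,wh,sense()["time_s"])
for k in("block","mat"):print(k,[(round(d["conf"],2),ray(p,d["at"],.03 if k=="block" else .003)[0]) for d in outline_of(p,k)[:2]])
E
```

```text
[[0.5244 0.3896]
 [0.5133 0.2719]
 [0.3954 0.2825]
 [0.4052 0.4002]]
[[0.4058 0.4022]
 [0.5257 0.3919]]
[0.4596 0.336 ]
z 0.02899999999999999 [-0.1604 -0.3919  0.9809]
block [0.4609 0.336 ] 0.000825072272841787 0.00020785373301146493 1216 (55.028228759765625, 25.097200393676758) 17.3167
block [(0.7, array([0.4595, 0.3354, 0.03  ]))]
mat [(0.93, array([0.4582, 0.3604, 0.003 ]))]
```

```bash
python3 - <<'E'
from h import *
np.set_printoptions(precision=4,suppress=True)
b=np.array([.4605,.336])
print(inverse_kinematics([*b,.031],q(0)),inverse_kinematics([.5775,-.0987,.083],q(-.063)))
goto([*b,.12],q(0));move_l([*b,.031],feed=.12);pause(.1)
print(sense()["contact_force"])
set_gripper(.02,40);s=sense();print(s["width"],s["finger_force"],s["ee_pos"])
move_l([*b,.036],feed=.03);move_l([*b,.17],feed=.15)
s=sense();print(s["width"],s["finger_force"],s["contact_force"]);assert .03<s["width"]<.038
p=look_at(.5775,-.0987,.20,-.063);save(p,"crad")
np.save("crad.npy",{k:p[k] for k in("R","t","fx","fy","cx","cy")},allow_pickle=True)
s=sense();print(s["ee_pos"],s["time_s"],s["width"])
# overlay predicted cradle for check
im=p["color"][:,:,::-1].copy();c,sn=np.cos(-.063),np.sin(-.063);o=np.array([.5775,-.0987])
def W(x,y,z):return [o[0]+c*x-sn*y,o[1]+sn*x+c*y,z]
for x,y,z in((.035,.022,.097),(-.035,.022,.097),(.035,-.022,.097),(-.035,-.022,.097),(.035,.022,.055),(-.035,.022,.055),(.035,-.022,.055),(-.035,-.022,.055)):
    u=proj(p,[W(x,y,z)])[0];cv2.circle(im,(int(round(u[0])),int(round(u[1]))),2,(0,255,0) if z<.06 else (255,0,255),-1)
cv2.imwrite("pics/crad_o.png",cv2.resize(im[60:360,120:520],(800,600),interpolation=cv2.INTER_CUBIC))
print(caps(p,.20+.017,s["ee_pos"]))
E
```

```text
[ 0.5656  0.3596  1.5027 -0.      1.2793  2.1364] [-0.2323  0.336   1.4187 -0.      1.3868  1.4015]
[ 0.0525 -0.479  -1.4383]
0.03348111026588058 41.70345962047577 [0.4607 0.3361 0.0313]
0.033705679235636374 41.255512833595276 [ 0.2848  0.1819 -2.8475]
[ 0.5866 -0.0986  0.2   ] 23.7083 0.03353302278343131
(array([ 0.5877, -0.0984]), np.float64(-0.061993063854863806), np.float64(-0.05857888836713698), 4475, (25.59235954284668, 55.88930130004883))
```

View pics/crad_o.png

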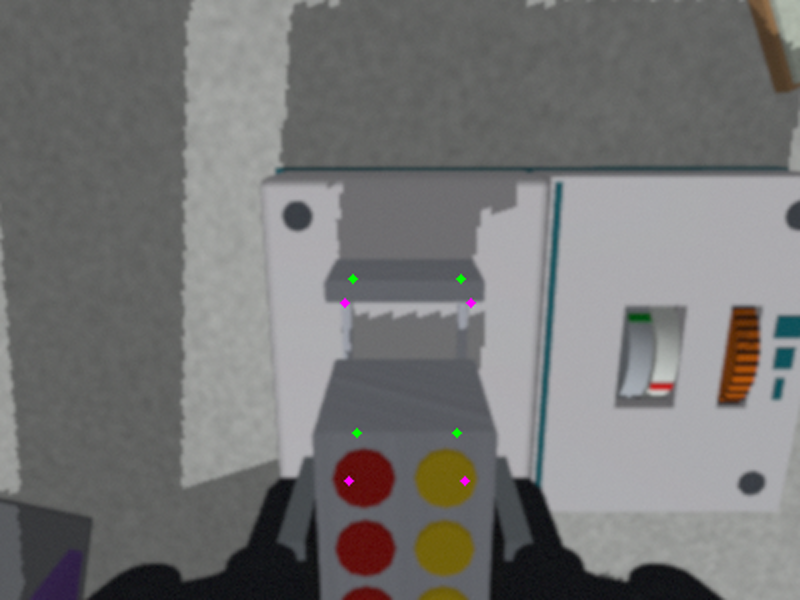

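The overlay matches: the far wall's inner edge is at crop row 301 against 303 predicted, and the lips at columns 347 and 463 are symmetric about the prediction. The red line is at crop (661,386) and the green at (640,317). Next I'll load the block.

```bash
python3 - <<'E'
from h import *
np.set_printoptions(precision=4,suppress=True)
t=np.array([.5775-.0007,-.0987]);qq=q(-.063)
move_l([*t,.20],qq,feed=.1);move_l([*t,.135],feed=.1);pause(.2)
f0=sense()["contact_force"];print(f0)
z=.135
while z>.0815:
    z=z-(.006 if z>.094 else .001);move_l([*t,z],feed=.06 if z>.092 else .03)
    f=sense()["contact_force"]-f0
    if np.linalg.norm(f)>4: break
print("z",z,f,sense()["width"])
if z<.0865:
    set_gripper(.06);pause(.3);print(sense()["contact_force"]-f0)
    move_l([*t,.16],feed=.12)
    p=look_at(*t,.20,-.063)
    print(caps(p,.100,t),sense()["time_s"])
E
```

```text
[ 0.6251 -0.6069 -2.6323]
z 0.08199999999999996 [-2.9333  1.876   8.0537] 0.03370020402063003
[-0.182   0.0841  2.1592]
(array([ 0.5778, -0.0989]), np.float64(-0.06168120769121632), np.float64(-0.09094399683331389), 1199, (24.734912872314453, 54.271297454833984)) 31.5667
```

```bash
cat >> h.py <<'E'
from scipy.optimize import minimize_scalar
C0=np.array([.574,-.156]);YAW=-.063
def mix(x,y,z):
    c,s=np.cos(YAW),np.sin(YAW);return np.array([C0[0]+c*x-s*y,C0[1]+s*x+c*y,z])
def marks():
    g=mix(0,-.047,.06);p=look_at(g[0],g[1],.16,YAW)
    h=cv2.cvtColor(p["color"],cv2.COLOR_RGB2HSV);H,S,V=[h[...,i].astype(int) for i in range(3)]
    poly=np.array([mix(x,y,.058)for x,y in((.024,-.064),(.024,-.034),(-.024,-.034),(-.024,-.064))])
    w=np.zeros(H.shape,np.uint8);cv2.fillPoly(w,[proj(p,poly).astype(np.int32)],1)
    out=[]
    for n,m,y in(("red",((H<8)|(H>172))&(S>120)&(V>60),-.053),("green",(H>45)&(H<80)&(S>100)&(V>35),-.0415)):
        v,u=np.nonzero(m&(w>0));
        if len(u)<5: print(n,"unseen",len(u));out.append(None);continue
        c=np.array([u.mean(),v.mean()])
        f=lambda t:np.linalg.norm(proj(p,[mix(.025*np.sin(t),y,.035+.025*np.cos(t))])[0]-c)
        r=minimize_scalar(f,bounds=(-1.1,1.2),method="bounded");out.append(r.x);print(n,len(u),c.round(1),"th",round(r.x,3),"res",round(r.fun,1))
    return p,out
E
python3 - <<'E'
from h import *
set_gripper(0.0,40)
p,o=marks()
save(p,"marks");cv2.imwrite("pics/marks_c.png",cv2.resize(p["color"][120:320,200:440,::-1],(720,600),interpolation=cv2.INTER_CUBIC))
print(sense()["width"],sense()["time_s"])
E
```

```text
red 42 [330.5 256. ] th -0.503 res 0.9
green 74 [314.7 215.8] th 0.773 res 1.0
0.00011517579018435768 33.0417
```

View pics/marks_c.png

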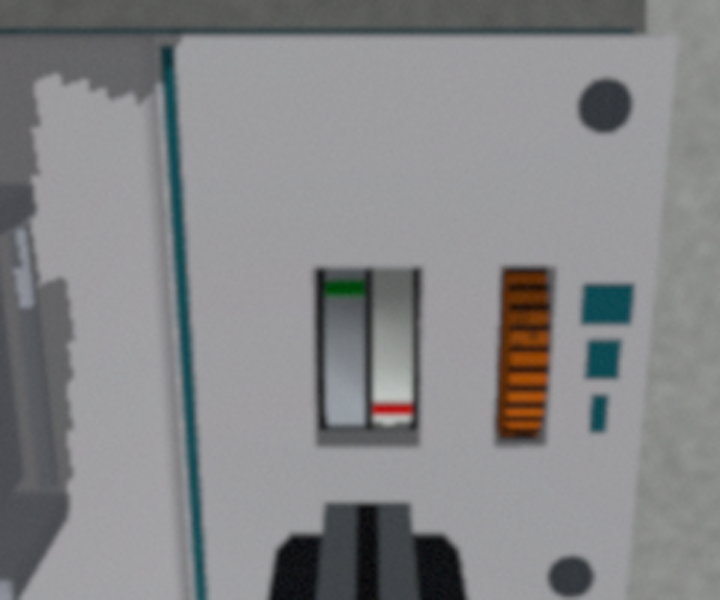

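The red line is at crop (392,409) and the green at (344,288), so the angles are −0.50 and 0.77 rad. That needs about 36 mm of stroke, in steps.

```bash
cat >> h.py <<'E'
def stroke(s):
    """s in m along mixer x, +: towards +x"""
    a=mix(-s/2,-.085,0)[:2];b=mix(s/2,-.085,0)[:2]
    move_l([*a,.095],q(YAW),feed=.15);pause(.15);f0=sense()["contact_force"]
    move_l([*a,.0835],feed=.05);z=.0835
    while z>.0775:
        z-=.0005;move_l([*a,z],feed=.02);f=(sense()["contact_force"]-f0)[2]
        if f>3.2: break
    move_l([*b,z],feed=.04);f2=sense()["contact_force"]-f0
    move_l([*b,.095],feed=.06);print("stroke",s,"z",round(z,4),"f",round(f,1),f2.round(1))
E
python3 - <<'E'
from h import *
stroke(.016);stroke(.016)
p,o=marks();print(o,sense()["time_s"])
E
```

```text
stroke 0.016 z 0.078 f 4.8 [0.4 0.8 5.4]
stroke 0.016 z 0.0785 f 3.6 [0.4 0.3 3.6]
red 71 [329.  219.1] th 0.634 res 1.3
green 79 [312.9 214.7] th 0.772 res 1.1
[np.float64(0.633913060333575), np.float64(0.7724736037515282)] 42.9833
```

```bash
python3 - <<'E'
from h import *
stroke(.0039)
p,o=marks();print(o,sense()["time_s"])
cv2.imwrite("pics/end_c.png",cv2.resize(p["color"][100:350,100:433,::-1],(800,600),interpolation=cv2.INTER_CUBIC))
print(caps(p,.100,[.5775,-.0987]))
E
```

```text
stroke 0.0039 z 0.079 f 3.7 [-0.1  1.   3.1]
red 62 [329.2 214.6] th 0.772 res 0.9
green 72 [312.6 214.2] th 0.787 res 1.4
[np.float64(0.7718151798631414), np.float64(0.7870320345621351)] 47.8333
(array([ 0.5776366 , -0.09947393]), np.float64(-0.06437273144690536), np.float64(-0.1653863750466371), 1790, (26.12657928466797, 54.675933837890625))
```

View pics/end_c.png

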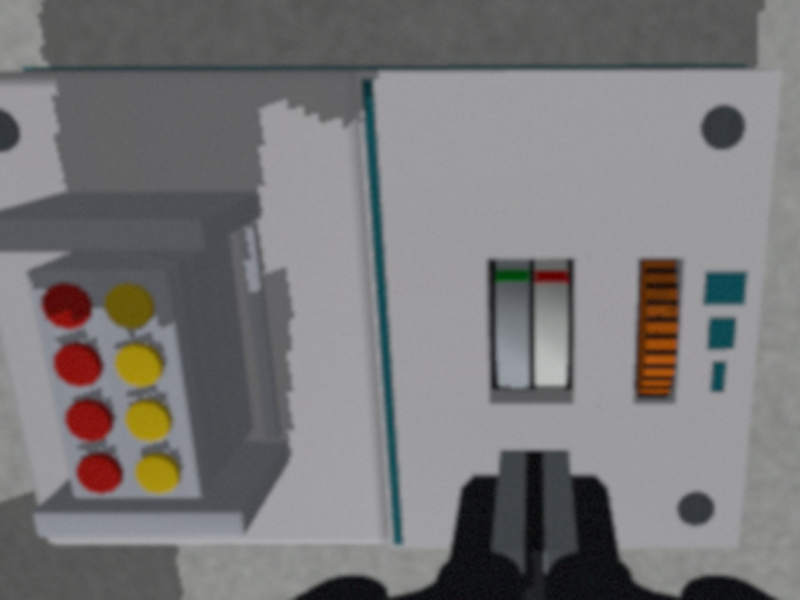

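The red line (552,276) and the green line (513,275) are level. The block stands flat between the cradle walls, and the gripper touches nothing.

```bash
python3 -c "
from h import *
pause(.3);print(close_job(),sense()['time_s'])"
```

```text
the job is handed in; nothing more can be done
the job is handed in; nothing more can be done
```

The job is handed in: the block was set down on the mat, regrasped by its long sides and stands flat in the cradle; the red line is level with the green to about 0.015 rad by camera, at about 48 s; the hand-in call gave no verdict.

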